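Pack the finished carvings on their crate bases

TASK

Pack the four finished carvings for transport: set each one, face up, flat on the felt of the crate base that was made for it, the one whose battens frame it closely with about a centimetre of room all round. Set them down rather than dropping them, and leave the uncarved blank and the mallet where they lie.

Things in the scene. Friction and masses are not known exactly. Their poses are not given: they have to be found in the camera images.
- rosette: finished carving, loose: round rosette, 62 mm across and 48 mm high, upright side wall from 0 to 36 mm, a ring of ten carved petals and a boss on top. Pale wood, about 70 g. Its flat back is down at the start. Origin: centre of the flat back; z up out of the carved face; x and y are arbitrary.
- oval_patera: finished carving, loose: oval ornament, 84 mm long (its x) by 62 mm wide (its y) and 46 mm high, upright sides to 36 mm, parallel over the middle 22 mm of its length; radiating flutes and a boss on top. Pale wood, about 90 g. Its flat back is down at the start. Origin: centre of the flat back; z up out of the carved face; x along its length.
- square_patera: finished carving, loose: small square ornament, 44 x 44 mm and 47 mm high, upright flat sides to 34 mm, eight small leaves and a boss on top. Pale wood, about 45 g. Its flat back is down at the start. Origin: centre of the flat back; z up out of the carved face; x and y square to its sides.
- corbel: finished carving, loose: scroll bracket, 110 mm long (its x), 48 mm wide (its y), with a large scroll 46 mm high at its -x end, a small scroll 32 mm high at its +x end, about 34 mm plus low ribs in the middle; both long sides flat and upright. Pale wood, about 100 g. Its flat back is down at the start. Origin: centre of the flat back; z up out of the carved face; x along its length.
- crate_square: transit-crate base fixed to the bench: a 9 mm plywood board with a grey felt floor, framed by four brown wooden battens 15 mm wide and 12 mm high, so the inner floor is 9 mm and the batten tops 21 mm above the bench. Opening 82 x 82 mm, outside 112 x 112 mm. Origin: centre of the board's underside, on the bench; z up; x and y square to the battens.
- crate_wide: transit-crate base fixed to the bench: a 9 mm plywood board with a grey felt floor, framed by four brown wooden battens 15 mm wide and 12 mm high, so the inner floor is 9 mm and the batten tops 21 mm above the bench. Opening 104 mm (its x) by 82 mm (its y), outside 134 x 112 mm. Origin: centre of the board's underside, on the bench; z up; x along the longer side.
- crate_small: transit-crate base fixed to the bench: a 9 mm plywood board with a grey felt floor, framed by four brown wooden battens 15 mm wide and 12 mm high, so the inner floor is 9 mm and the batten tops 21 mm above the bench. Opening 62 x 62 mm, outside 92 x 92 mm. Origin: centre of the board's underside, on the bench; z up; x and y square to the battens.
- crate_long: transit-crate base fixed to the bench: a 9 mm plywood board with a grey felt floor, framed by four brown wooden battens 15 mm wide and 12 mm high, so the inner floor is 9 mm and the batten tops 21 mm above the bench. Opening 130 mm (its x) by 68 mm (its y), outside 160 x 98 mm. Origin: centre of the board's underside, on the bench; z up; x along the longer side.
- blank: bystander, loose: plain uncarved turned disc of pale wood, 62 mm across and 40 mm high, flat top with three thin pencil lines through the centre. It stands to one side of the carvings and crates. Origin: centre of its underside.
- mallet: bystander, loose: carver's round mallet of wood lying on the bench to one side of the carvings and crates; head 84 mm across and 110 mm long, handle 25 mm thick and 150 mm long towards its +y, axis 42 mm above the bench. Origin: on the bench under the middle of the head.

How it is judged:
At the end, for the whole second after the job is handed in: Rosette in the 82 x 82 mm base, oval in the 104 x 82, small square in the 62 x 62, bracket in the 130 x 68: each flat on the inner floor (centred to 13 mm along each axis of its base, the bracket 14 mm lengthwise; 6 to 12 mm above its origin; tilt under 0.1 rad), released, at rest (x of rosette in the frame of crate_square between -0.013 and 0.013 m and y of rosette in the frame of crate_square between -0.013 and 0.013 m and z of rosette in the frame of crate_square between 0.006 and 0.012 m and angle between each of rosette, oval_patera, square_patera, corbel's own z axis and vertical below 0.1 rad and linear speed of each of rosette, oval_patera, square_patera, corbel below 0.02 m/s and angular speed of each of rosette, oval_patera, square_patera, corbel below 0.2 rad/s and contact force between each of rosette, oval_patera, square_patera, corbel and the fingers below 0.1 N and x of oval_patera in the frame of crate_wide between -0.013 and 0.013 m and y of oval_patera in the frame of crate_wide between -0.013 and 0.013 m and z of oval_patera in the frame of crate_wide between 0.006 and 0.012 m and x of square_patera in the frame of crate_small between -0.013 and 0.013 m and y of square_patera in the frame of crate_small between -0.013 and 0.013 m and z of square_patera in the frame of crate_small between 0.006 and 0.012 m and x of corbel in the frame of crate_long between -0.014 and 0.014 m and y of corbel in the frame of crate_long between -0.013 and 0.013 m and z of corbel in the frame of crate_long between 0.006 and 0.012 m); the robot touches nothing.
It fails at once if a carving is dropped or thrown: it moves faster than 0.6 m/s (a fall of about 2 cm) while the fingers do not touch it ((linear speed of rosette above 0.6 m/s and contact force between rosette and the fingers below 0.05 N) or (linear speed of oval_patera above 0.6 m/s and contact force between oval_patera and the fingers below 0.05 N) or (linear speed of square_patera above 0.6 m/s and contact force between square_patera and the fingers below 0.05 N) or (linear speed of corbel above 0.6 m/s and contact force between corbel and the fingers below 0.05 N)).
It fails at once if the uncarved blank is moved by more than 20 mm (distance of blank from where it was at the start of the episode above 0.02 m).
It fails at once if the mallet is moved by more than 20 mm (distance of mallet from where it was at the start of the episode above 0.02 m).
It also fails if it takes over 102 s, if anything falls off the work surface, if the arm or the gripper's body presses on something with over 40 N, if the wrist force passes 120 N, or if a joint passes its speed limit or range.

ROBOT

A 6-joint arm with a two-finger parallel gripper is mounted at the origin on the work surface. World frame = base frame: x ahead of the robot, y to its left, z up, the work surface at z = 0. Lengths are in m, angles in rad, forces in N, time in s.
With the tool pointing down it reaches from about 0.25 to 0.775 m from the base axis. Payload 4 kg.
Tool frame: the origin (TCP) lies between the finger pads; the fingertips stand 14 mm ahead of it and the grasp point (between the pads) lies 5 mm behind it (nose_length is the distance from the TCP to the fingertips, in m); z points along the fingers, y is the line along which they close (so a half turn about z gives the same grasp; the last joint's range is limited). The gripper opens to 94 mm and grips with 3 to 60 N. Pads are 16 mm wide; open, the fingers measure 119 mm over their backs; the gripper's body (75 mm by 177 mm) begins 78 mm behind the grasp point.
Start: joints at [1.12, 0.087, 1.371, -0, 1.684, -0.103], TCP at [0.187, 0.517, 0.22] pointing down, gripper open.
Joint ranges: [-3.1, 3.1], [-0.76, 2.03], [0.27, 2.55], [-1.08, 4.22], [0.17, 2.65], [-2.57, 2.57]. Speed limits (rad/s): [2.79, 2.79, 3.14, 3.14, 3.14, 3.14].

INTERFACE

Orientations are given as [roll, pitch, yaw] about the fixed x, y, z axes, in that order (R = Rz(yaw) Ry(pitch) Rx(roll)).
In Python, from bench import * gives the robot as it stands.
- The arm moves only by the tool move_arm, never from a script. Its argument "steps" is one flat list of numbers, 7 for each row, row after row: the turn, a rotation vector about the world's x, y, z in rad, then the shift along the world's x, y, z in m, then the opening, from 0 (shut) to 1 (fully open). A call has 1 to 12 rows; each row is the pose to reach, as a shift and turn from the pose commanded when the call began; what a row does not reach only later rows make up. A row lasts 1/10 s, in which the tool goes at most 50 mm and 8.59 degrees, less where a joint would pass 70% of its speed; a pose out of reach is approached as far as the arm can. A call with a gripper value outside its range is refused whole. The fingers move at their own pace and stop on an object; the grip force is fixed at half the most. Time passes only in rows, so rows that repeat a pose let the fingers close. It gives the time, the measured TCP pose, the force, the opening and the grip force at its end, in the units of the state.
- get_obs(): the state, without advancing time (a new reading comes with each control period).
- snapshot(name): name is "scene" or "top" or "wrist"; returns (picture, depth): 384x512x3 uint8, red, green, blue; 384x512 float32, m along the optical axis (not along the pixel's ray), 0 where there is no reading.
- camera_model(name): a dict with "fx", "fy", "cx", "cy" (pixels), "rvec" (rotation vector, rad) and "tvec" (3), from world to camera coordinates, as OpenCV has them. Camera axes: x right, y down, z forward; pixel columns grow to the right and rows downward; lengths in m; the calibration is good to about 2 mm. A picture is of the moment at which its call begins: read the wrist's pose just before it. camera_model takes no time and is no camera call; for the wrist camera it gives the pose at the moment of the call.
- close_job(): hands the job in; it is judged then, once.
Trained networks look in the newest picture that a camera, given by its name, has taken for a name from the list of things; names that differ only in an ending like _2 or _b are one class to them, and where a whole thing is asked for, a point or a joint stands for the part that bears it (a point fixed in the world has none). Each returns a list of dicts, best first, with "score" (0 to 1); they miss things now and then, are a little off and sometimes report something else, mostly with a low value. They report only what shows in the picture. A call takes as long as a camera call.
- silhouettes(camera, target): "pixels" (384x512 bool, what is visible of it) and "uv" ([column, row] in pixels, amid what is visible of it).
- spot_point(camera, target): "uv" ([column, row] in pixels: a listed point, or the origin of a listed thing).
The state is a dict: "time": time; "joint_positions": joint angles; "qvel": joint speeds; "joint_torque": joint torques, N m; "tool_pos": TCP position; "ee_rot": TCP orientation; "wrist_force": force on the tool from outside, world axes, zero at the start; "wrist_torque": the same for the moment, N m; "width": finger opening in m; "finger_force": force on a finger pad.
Only numpy, scipy, OpenCV 4.12 (cv2) and the standard library are available. Lean on these libraries where they do the work, as an engineer would, in place of code of your own. Each camera call takes 0.05 s, during which the arm holds its last target. There are 200 camera calls.

## Working session

There is one attempt and no reset: what is moved stays moved. The work goes in short steps, Python scripts to look and compute and a tool call to move; the robot and the scene stay as the last step left them, time stands still between calls to the robot, and variables do not carry over. Pictures are saved under pics/ and viewed, at most 14 in all, crops included, and the job is handed in when it is done.

Besides the shell and the picture viewer there is one more tool, called after "Emit:" in YAML: its name, and indented under it one key for each argument. move_arm: Moves the arm, as the interface text tells. Its arguments: {"type":"object","properties":{"steps":{"type":"array"}},"required":["steps"]}

```bash
ls; mkdir -p pics; python3 - <<'E'
from bench import *
import cv2
o=get_obs(); print({k:o[k] for k in("time","tool_pos","ee_rot","width")})
for n in("top","scene"):
    p,d=snapshot(n); cv2.imwrite(f"pics/{n}0.png",p[:,:,::-1]); print(camera_model(n))
E
```

```text
pics
{'time': 0.0, 'tool_pos': array([0.18728057, 0.51659672, 0.21832877]), 'ee_rot': array([-3.13945348e+00, -1.66539656e-04,  2.79375376e+00]), 'width': 0.09397876790850394}
{'fx': 442.39398839664693, 'fy': 442.39398839664693, 'cx': 255.47507869881682, 'cy': 189.63786376498106, 'rvec': array([ 2.20478882, -2.17461812,  0.07693267]), 'tvec': array([-0.01748089,  0.52942234,  1.17908718])}
{'fx': 372.37981010896556, 'fy': 372.37981010896556, 'cx': 253.71805882633723, 'cy': 190.97446351339948, 'rvec': array([ 1.36304461,  2.08010317, -0.96345813]), 'tvec': array([ 0.19307431, -0.26515073,  1.46546137])}
```

View pics/top0.png

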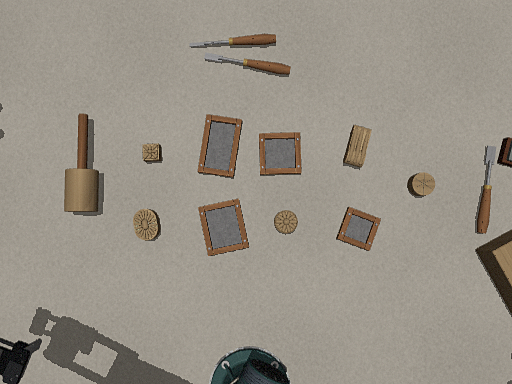

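```bash
cat > h.py <<'E'
from bench import *
import numpy as np, cv2
def cloud(cam,d):
    m=camera_model(cam);R=cv2.Rodrigues(m["rvec"])[0]
    v,u=np.mgrid[:384,:512]
    P=np.stack([(u-m["cx"])/m["fx"]*d,(v-m["cy"])/m["fy"]*d,d],-1)
    return (P-m["tvec"])@R
def rect(xy):
    (c,s,a)=cv2.minAreaRect((xy*1000).astype(np.float32))
    return np.round(c,1),np.round(s,1),round(a,1)
E
python3 - <<'E'
from h import *
p,d=snapshot("top");P=cloud("top",d)
for n in("rosette","oval_patera","square_patera","corbel","crate_square","crate_wide","crate_small","crate_long","blank","mallet"):
    for s in silhouettes("top",n)[:2]:
        m=s["pixels"]&(d>0);q=P[m];z=q[:,2]
        zm=np.percentile(z,97); 
        lo=.014 if 'crate' in n else .025
        k=q[(z>lo)]
        print(n,round(s["score"],2),np.round(s["uv"]),m.sum(),"z",np.round(np.percentile(z,[5,50,97]),3),*rect(k[:,:2]) if len(k)>9 else "", 'mean',np.round(k[:,:2].mean(0),4))
E
```

```text
rosette 0.76 [286. 223.] 412 z [0.035 0.043 0.049] [444.8 -89.6] [55.6 58.5] 0.8 mean [ 0.4453 -0.09  ]
oval_patera 0.94 [144. 225.] 693 z [0.017 0.038 0.045] [433.3 280.5] [80.  63.8] 2.9 mean [0.4336 0.2794]
square_patera 0.69 [154. 152.] 323 z [0.01  0.039 0.046] [627.3 272.7] [44.8 44. ] 6.3 mean [0.6259 0.2705]
corbel 0.81 [358. 146.] 762 z [0.023 0.037 0.049] [ 651.8 -283. ] [ 48.9 108.1] 75.3 mean [ 0.6496 -0.2819]
corbel 0.54 [ 84. 181.] 2006 z [0.043 0.07  0.085] [595.  448.5] [259.9  79.9] 1.0 mean [0.5551 0.4421]
crate_square 0.75 [278. 152.] 1727 z [0.005 0.013 0.025] [631.2 -74.9] [112.5 111.5] 2.3 mean [ 0.6296 -0.0748]
crate_wide 0.62 [221. 224.] 2086 z [0.006 0.012 0.025] [428.8  75.6] [133.9 112.4] 12.9 mean [0.4285 0.0768]
crate_small 0.87 [358. 227.] 1218 z [0.007 0.018 0.025] [ 429.6 -288.6] [92.3 91.6] 70.2 mean [ 0.4295 -0.2879]
crate_long 0.7 [220. 145.] 2137 z [0.006 0.012 0.025] [650.5  89.4] [ 98.2 161.4] 82.3 mean [0.6493 0.0897]
crate_long 0.16 [358. 146.] 771 z [0.022 0.037 0.049] [ 652.5 -283.4] [ 50.1 109.8] 75.9 mean [ 0.6495 -0.281 ]
blank 0.81 [422. 184.] 482 z [0.015 0.04  0.044] [ 549.7 -453.4] [57.8 58.9] 87.9 mean [ 0.5504 -0.4527]
mallet 0.66 [ 83. 183.] 1903 z [0.045 0.071 0.085] [594.6 448.5] [258.9  79.9] 1.0 mean [0.5532 0.4417]
```

The top view shows the oval at (146,224), square at (151,152), rosette at (286,222), corbel at (357,146). The crates are at (221,146) long, (280,153) square, (223,227) wide and (358,229) small. The detections agree with these positions. I'll refine the poses using only the carvings' upper points.

```bash
cat >> h.py <<'E'
def fits(cam,names):
    p,d=snapshot(cam);P=cloud(cam,d)
    for n in names:
        s=silhouettes(cam,n)
        if not s: print(n,"none");continue
        m=cv2.dilate(s[0]["pixels"].astype(np.uint8),np.ones((5,5)))>0
        q=P[m&(d>0)]
        lo=.014 if 'crate' in n else .031
        k=q[(q[:,2]>lo)&(q[:,2]<.06)][:,:2]
        if len(k)<10: continue
        e=cv2.fitEllipse(cv2.convexHull((k*1000).astype(np.float32)))
        print(cam,n,round(s[0]["score"],2),"rect",*rect(k),"ell",*[np.round(x,1) for x in e],"mean",np.round(k.mean(0)*1000,1))
    return p
A=("rosette","oval_patera","square_patera","corbel","crate_square","crate_wide","crate_small","crate_long")
E
python3 - <<'E'
from h import *
fits("top",A);fits("scene",A)
E
```

```text
top rosette 0.82 rect [445.7 -91.4] [59.8 58.5] 46.3 ell [445.8 -91.5] [60.3 60.6] 159.7 mean [445.8 -91.1]
top oval_patera 0.87 rect [433.3 281.1] [79.4 65. ] 1.2 ell [433.4 281.3] [66.4 84.3] 101.9 mean [433.5 280.5]
top square_patera 0.52 rect [627.4 273.1] [44.  44.5] 4.6 ell [624.6 272.7] [50.  67.5] 93.3 mean [626.4 271.4]
top corbel 0.77 rect [ 650.6 -283.3] [ 49.5 102. ] 74.8 ell [ 649.9 -283.1] [ 77.7 110.7] 79.1 mean [ 647.8 -281.7]
top crate_square 0.97 rect [631.6 -74.9] [113.4 112.4] 2.2 ell [631.9 -78.2] [129.5 152.2] 175.7 mean [630.9 -75.1]
top crate_wide 0.7 rect [428.8  75.6] [133.9 112.1] 13.0 ell [427.2  74.3] [124.5 225.9] 102.9 mean [428.7  75.5]
top crate_small 0.65 rect [ 429.6 -289. ] [93.4 92.3] 69.7 ell [ 429.2 -289.3] [113.2 127.4] 161.8 mean [ 429.4 -288.8]
top crate_long 0.88 rect [650.1  89.7] [ 98.8 160.8] 82.3 ell [650.7  88.1] [132.5 200.8] 84.3 mean [649.6  89.7]
scene rosette 0.64 rect [445.9 -91.7] [57.4 58.3] 74.1 ell [446.  -92.5] [59.5 60.1] 140.9 mean [451.6 -89.6]
scene oval_patera 0.96 rect [431.9 278.8] [84.3 61.5] 11.9 ell [431.5 279. ] [64.7 87.7] 100.6 mean [437.7 279.6]
scene square_patera 0.92 rect [627.8 270.8] [44.1 43.8] 3.5 ell [626.2 270.2] [47.4 75.2] 89.9 mean [631.7 271.4]
scene corbel 0.96 rect [ 650.6 -285.7] [ 53.7 105.1] 75.2 ell [ 649.9 -285.1] [ 58.8 147.6] 74.5 mean [ 652.9 -282.3]
crate_square none
scene crate_wide 0.88 rect [427.2  73.7] [139.  111.5] 12.8 ell [426.9  73.9] [138.6 174.8] 101.4 mean [432.2  74.8]
scene crate_small 0.87 rect [ 426.3 -291.1] [97.3 95.4] 69.5 ell [ 428.7 -287.1] [115.2 127.4] 148.6 mean [ 430.3 -287.9]
scene crate_long 0.58 rect [648.  87.] [ 99.3 164. ] 82.3 ell [649.2  87.2] [119.3 231.3] 82.4 mean [654.4  88.2]
```

Emit:
move_arm:
  steps: [0,0,0,0.05,-0.05,0,1,0,0,0,0.09,-0.09,0,1,0,0,0,0.13,-0.13,0,1,0,0,0,0.165,-0.165,0,1,0,0,0.15,0.2,-0.2,0,1,0,0,0.3,0.225,-0.225,0,1,0,0,0.35,0.246,-0.237,0,1,0,0,0.35,0.246,-0.237,0,1]

```text
time: 2.35
tool_pos: [0.4369, 0.2764, 0.2192]
ee_rot: [-3.14, 0.001, 3.138]
wrist_force: [-0.4, 1.2, -0.0]
width: 0.0939
finger_force: 0.0
```

```bash
python3 - <<'E'
from h import *
p=fits("wrist",("oval_patera",)); cv2.imwrite("pics/w1.png",p[:,:,::-1])
o=get_obs();print(o["time"],o["tool_pos"],o["ee_rot"])
E
```

```text
wrist oval_patera 0.68 rect [429.4 284.2] [84.  61.9] 11.3 ell [429.4 284.3] [65.2 85.3] 101.6 mean [427.8 284.1]
2.45 [0.43409802 0.27929156 0.21924839] [ 3.14129025e+00 -8.66536172e-04  3.14016522e+00]
```

View pics/w1.png

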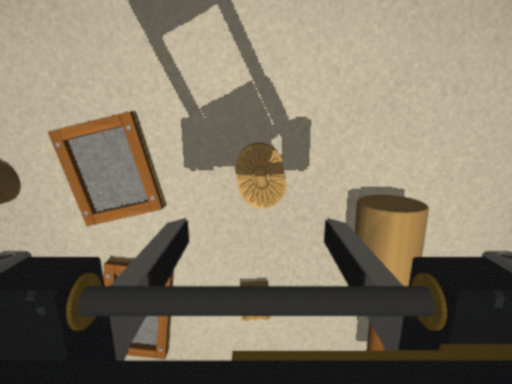

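The wrist view shows the oval at (260,175), upright and clear between the fingers; its angle of about 11.5° agrees with the other views. Next I descend and grip.

Emit:
move_arm:
  steps: [0,0,0.1,0,0,-0.04,1,0,0,0.2,-0.001,0.001,-0.08,1,0,0,0.2,-0.001,0.001,-0.12,1,0,0,0.2,-0.001,0.001,-0.155,1,0,0,0.2,-0.001,0.001,-0.18,1,0,0,0.2,-0.001,0.001,-0.19,1,0,0,0.2,-0.001,0.001,-0.19,1,0,0,0.2,-0.001,0.001,-0.19,0.5,0,0,0.2,-0.001,0.001,-0.19,0.4,0,0,0.2,-0.001,0.001,-0.19,0.4,0,0,0.2,-0.001,0.001,-0.19,0.4,0,0,0.2,-0.001,0.001,-0.19,0.4]

```text
time: 3.65
tool_pos: [0.433, 0.2814, 0.0304]
ee_rot: [3.141, 0.002, -2.94]
wrist_force: [-0.2, -0.4, 3.0]
width: 0.0619
finger_force: 30.0
```

Emit:
move_arm:
  steps: [0,0,0,0,0,0.015,0.4,0,0,0,0,0,0.04,0.4,0,0,0,0,-0.015,0.06,0.4,0,0,0.01,0,-0.05,0.06,0.4,0,0,0.02,0,-0.09,0.06,0.4,0,0,0.025,-0.002,-0.13,0.06,0.4,0,0,0.025,-0.004,-0.165,0.06,0.4,0,0,0.025,-0.005,-0.19,0.06,0.4,0,0,0.025,-0.005,-0.202,0.06,0.4,0,0,0.025,-0.005,-0.206,0.055,0.4,0,0,0.025,-0.005,-0.206,0.045,0.4,0,0,0.025,-0.005,-0.206,0.04,0.4]

```text
time: 4.85
tool_pos: [0.4267, 0.0759, 0.068]
ee_rot: [3.141, -0.002, -2.913]
wrist_force: [0.1, 0.0, -0.2]
width: 0.0618
finger_force: 30.0
```

```bash
python3 - <<'E'
from h import *
p,d=snapshot("top")
o=get_obs();print(o["time"],o["tool_pos"],o["ee_rot"],o["width"],o["wrist_force"])
E
```

```text
4.9 [0.42613129 0.07596135 0.06723907] [ 3.14032002 -0.00358363 -2.91308082] 0.061578523362282055 [-0.29105383 -0.49960611 -1.03159767]
```

Emit:
move_arm:
  steps: [0,0,0,0.002,0,-0.012,0.4,0,0,0,0.002,0,-0.02,0.4,0,0,0,0.002,0,-0.026,0.4,0,0,0,0.002,0,-0.029,0.4,0,0,0,0.002,0,-0.03,0.4,0,0,0,0.002,0,-0.03,0.4]

```text
time: 5.5
tool_pos: [0.4297, 0.0751, 0.0396]
ee_rot: [-3.142, 0.001, -2.914]
wrist_force: [-0.6, 0.2, -0.2]
width: 0.062
finger_force: 30.0
```

Emit:
move_arm:
  steps: [0,0,0,0,0,-0.001,0.4,0,0,0,0,0,-0.001,0.6,0,0,0,0,0,-0.001,0.8,0,0,0,0,0,-0.001,0.8,0,0,0,0,0,0.02,0.8,0,0,0,0,0,0.06,0.8,0,0,0,0,0,0.1,1,0,0,-0.05,0.03,0.03,0.13,1,0,0,-0.1,0.065,0.065,0.15,1,0,0,-0.15,0.1,0.1,0.15,1,0,0,-0.15,0.13,0.13,0.15,1,0,0,-0.15,0.15,0.15,0.15,1]

```text
time: 6.7
tool_pos: [0.5812, 0.2275, 0.1886]
ee_rot: [3.141, 0.0, -3.063]
wrist_force: [0.5, 0.1, 0.7]
width: 0.0941
finger_force: 0.0
```

Emit:
move_arm:
  steps: [0,0,0,0.02,0.02,0,1,0,0,0,0.02,0.02,0,1,0,0,0,0.02,0.02,0,1]

```text
time: 7.0
tool_pos: [0.5993, 0.2451, 0.1883]
ee_rot: [-3.141, -0.002, -3.064]
wrist_force: [0.6, -0.2, 0.3]
width: 0.0943
finger_force: 0.0
```

```bash
python3 - <<'E'
from h import *
p=fits("wrist",("square_patera",));fits("top",("oval_patera","crate_wide","square_patera"))
o=get_obs();print(o["time"],o["tool_pos"],o["ee_rot"])
E
```

```text
wrist square_patera 0.95 rect [624.7 273.7] [43.6 43.9] 4.5 ell [624.5 274. ] [50.  58.8] 89.8 mean [622.5 272.8]
top oval_patera 0.94 rect [430.8  74.3] [82.7 61.7] 14.4 ell [430.4  74.4] [64.4 84.8] 101.7 mean [430.6  74.2]
top crate_wide 0.83 rect [428.8  75.7] [133.9 112.3] 12.8 ell [428.9  75.5] [130.6 194.9] 103.0 mean [428.4  75.5]
top square_patera 0.31 rect [ 551.4 -454.6] [60.8 60.6] 78.7 ell [ 551.3 -455.1] [60.5 62.1] 45.8 mean [ 551.1 -454.6]
7.3 [0.59914944 0.24442061 0.19019221] [ 3.14137670e+00  8.14089070e-04 -3.06516224e+00]
```

Emit:
move_arm:
  steps: [0,0,0,0.014,0.014,-0.03,1,0,0,0,0.027,0.028,-0.06,1,0,0,0,0.027,0.028,-0.1,1,0,0,0,0.027,0.028,-0.135,1,0,0,0,0.027,0.028,-0.153,1,0,0,0,0.027,0.028,-0.16,1,0,0,0,0.027,0.028,-0.16,0.7,0,0,0,0.027,0.028,-0.16,0.4,0,0,0,0.027,0.028,-0.16,0.2,0,0,0,0.027,0.028,-0.16,0.2,0,0,0,0.027,0.028,-0.16,0.2,0,0,0,0.027,0.028,-0.16,0.2]

```text
time: 8.5
tool_pos: [0.6267, 0.2732, 0.0301]
ee_rot: [3.141, 0.001, -3.064]
wrist_force: [0.3, 0.0, -0.4]
width: 0.049
finger_force: 0.0
```

Emit:
move_arm:
  steps: [0,0,0,0,0,0,0.2,0,0,0,0,0,0,0.2,0,0,0,0,0,0,0.2]

```text
time: 8.8
tool_pos: [0.6266, 0.2731, 0.0298]
ee_rot: [3.141, 0.0, -3.064]
wrist_force: [-0.3, -0.2, 1.0]
width: 0.0441
finger_force: 30.0
```

Emit:
move_arm:
  steps: [0,0,0,0,0,0.015,0.2,0,0,0,0,0,0.045,0.2,0,0,0,-0.006,-0.018,0.07,0.2,0,0,-0.03,-0.018,-0.052,0.08,0.2,0,0,-0.08,-0.032,-0.092,0.08,0.2,0,0,-0.14,-0.046,-0.134,0.08,0.2,0,0,-0.2,-0.062,-0.178,0.08,0.2,0,0,-0.26,-0.078,-0.222,0.08,0.2,0,0,-0.32,-0.094,-0.266,0.08,0.2,0,0,-0.38,-0.11,-0.31,0.08,0.2,0,0,-0.431,-0.126,-0.354,0.08,0.2,0,0,-0.431,-0.14,-0.398,0.08,0.2]

```text
time: 10.0
tool_pos: [0.4857, -0.1265, 0.1108]
ee_rot: [3.142, 0.002, 2.787]
wrist_force: [0.2, -0.9, -1.1]
width: 0.0434
finger_force: 30.0
```

Emit:
move_arm:
  steps: [0,0,0,-0.015,-0.042,0,0.2,0,0,0,-0.029,-0.082,0,0.2,0,0,0,-0.041,-0.116,0,0.2,0,0,0,-0.05,-0.142,0,0.2,0,0,0,-0.056,-0.158,0,0.2,0,0,0,-0.058,-0.164,-0.01,0.2,0,0,0,-0.058,-0.164,-0.025,0.2,0,0,0,-0.058,-0.164,-0.035,0.2,0,0,0,-0.058,-0.164,-0.04,0.2,0,0,0,-0.058,-0.164,-0.04,0.2]

```text
time: 11.0
tool_pos: [0.4282, -0.2879, 0.0684]
ee_rot: [3.141, -0.002, 2.789]
wrist_force: [0.5, 0.8, -0.0]
width: 0.0439
finger_force: 30.0
```

```bash
python3 - <<'E'
from h import *
fits("top",("square_patera","crate_small"))
o=get_obs();print(o["time"],o["tool_pos"],o["ee_rot"],o["width"],o["wrist_force"])
E
```

```text
square_patera none
top crate_small 0.46 rect [ 402.8 -257.9] [52.4 20.3] 70.0 ell [ 403.  -255.8] [22.5 64.5] 160.3 mean [ 402.3 -254.4]
11.15 [ 0.42899345 -0.28883403  0.07012173] [-3.14132933e+00  1.02701535e-03  2.78854152e+00] 0.043779211896977026 [-0.56823587 -0.13178703 -0.04472501]
```

Emit:
move_arm:
  steps: [0,0,0,0,0,-0.012,0.2,0,0,0,0,0,-0.021,0.2,0,0,0,0,0,-0.027,0.2,0,0,0,0,0,-0.03,0.2,0,0,0,0,0,-0.0315,0.2,0,0,0,0,0,-0.0315,0.2,0,0,0,0,0,-0.0315,0.2]

```text
time: 11.85
tool_pos: [0.4281, -0.2887, 0.0387]
ee_rot: [3.141, -0.001, 2.788]
wrist_force: [-2.7, 2.0, 4.8]
width: 0.0435
finger_force: 30.0
```

Emit:
move_arm:
  steps: [0,0,0,0,0,0,0.45,0,0,0,0,0,0,0.65,0,0,0,0,0,0,0.65,0,0,0,0,0,0.02,0.65,0,0,0,0,0,0.06,0.7,0,0,0,0,0,0.1,1,0,0,0.04,0.03,0,0.14,1,0,0,0.09,0.075,0,0.15,1,0,0,0.09,0.12,0.002,0.15,1,0,0,0.09,0.15,0.002,0.15,1,0,0,0.09,0.17,0.004,0.15,1,0,0,0.09,0.17,0.004,0.15,1]

```text
time: 13.05
tool_pos: [0.6003, -0.2842, 0.1862]
ee_rot: [3.141, -0.001, 2.88]
wrist_force: [-0.1, -0.3, 0.6]
width: 0.0937
finger_force: 0.0
```

```bash
python3 - <<'E'
from h import *
import time
fits("top",("square_patera","crate_small","corbel"));p=fits("wrist",("corbel",))
o=get_obs();print(o["time"],o["tool_pos"],o["ee_rot"],o["width"],o["wrist_force"])
E
```

```text
square_patera none
crate_small none
top corbel 0.54 rect [430.8  74.5] [82.7 62.1] 14.5 ell [430.3  74.7] [65.3 84.4] 102.1 mean [429.1  75.6]
wrist corbel 0.63 rect [ 646.7 -282.5] [ 48.  100.3] 74.8 ell [ 648.2 -282.6] [ 55.4 144.4] 74.4 mean [ 641.8 -281.3]
13.35 [ 0.59753662 -0.28529539  0.18846484] [-3.14139821e+00  2.48231531e-04  2.87681043e+00] 0.09410594003451304 [-0.50694673  0.16940536 -0.08746192]
```

Emit:
move_arm:
  steps: [0,0,0,0.026,0.001,-0.03,1,0,0,0,0.052,0.002,-0.06,1,0,0,0,0.052,0.002,-0.1,1,0,0,0,0.052,0.002,-0.135,1,0,0,0,0.052,0.002,-0.153,1,0,0,0,0.052,0.002,-0.16,0.8,0,0,0,0.052,0.002,-0.16,0.5,0,0,0,0.052,0.002,-0.16,0.25,0,0,0,0.052,0.002,-0.16,0.25,0,0,0,0.052,0.002,-0.16,0.25,0,0,0,0.052,0.002,-0.16,0.25,0,0,0,0.052,0.002,-0.16,0.25]

```text
time: 14.55
tool_pos: [0.6509, -0.2833, 0.0292]
ee_rot: [-3.141, 0.002, 2.878]
wrist_force: [-0.7, -0.4, 2.5]
width: 0.0474
finger_force: 30.0
```

Emit:
move_arm:
  steps: [0,0,0,0,0,0,0.25,0,0,0,0,0,0,0.25]

```text
time: 14.75
tool_pos: [0.6509, -0.2833, 0.0292]
ee_rot: [-3.141, 0.002, 2.878]
wrist_force: [-1.1, 0.2, 5.1]
width: 0.0482
finger_force: 30.0
```

```bash
python3 - <<'E'
from h import *
fits("top",("square_patera","crate_small","crate_long"))
p,d=snapshot("scene"); cv2.imwrite("pics/s1.png",p[:,:,::-1])
E
```

```text
top crate_small 0.55 rect [ 448.2 -342. ] [ 7.8 20.3] 72.0 ell [ 449.5 -342. ] [ 8.4 21.8] 72.3 mean [ 448.9 -341.7]
top crate_long 0.57 rect [650.1  89.6] [ 98.6 160.5] 82.2 ell [651.1  88.1] [140.8 197.9] 85.9 mean [650.   89.3]
```

View pics/s1.png

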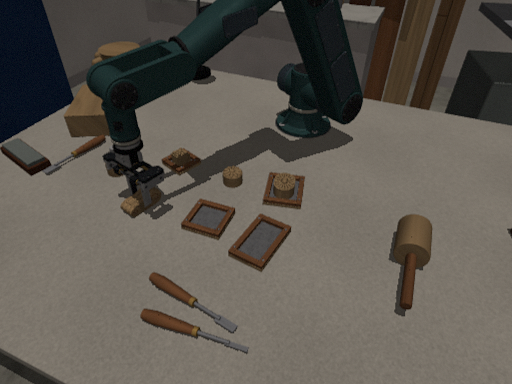

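The scene view shows the square in its crate at (181,158), the oval in its crate at (284,185), and the corbel gripped at (140,200). I carry the corbel to the long base.

Emit:
move_arm:
  steps: [0,0,0,0,0,0.015,0.25,0,0,0,0,0,0.045,0.25,0,0,0,0,0.018,0.065,0.25,0,0,0.03,0,0.054,0.07,0.25,0,0,0.06,0,0.098,0.07,0.25,0,0,0.09,0,0.144,0.07,0.25,0,0,0.127,0,0.192,0.07,0.25,0,0,0.127,0,0.24,0.07,0.25,0,0,0.127,0,0.286,0.07,0.25,0,0,0.127,0,0.325,0.07,0.25,0,0,0.127,0,0.355,0.07,0.25,0,0,0.127,0,0.368,0.07,0.25]

```text
time: 16.2
tool_pos: [0.6495, 0.0896, 0.0984]
ee_rot: [3.14, -0.0, 3.009]
wrist_force: [0.6, -0.8, -1.6]
width: 0.0476
finger_force: 30.0
```

Emit:
move_arm:
  steps: [0,0,0,0,0.004,0,0.25,0,0,0,0,0.005,-0.015,0.25,0,0,0,0,0.005,-0.025,0.25,0,0,0,0,0.005,-0.03,0.25,0,0,0,0,0.005,-0.03,0.25]

```text
time: 16.7
tool_pos: [0.6493, 0.0887, 0.0656]
ee_rot: [-3.141, -0.004, 3.003]
wrist_force: [-0.1, 0.5, -1.3]
width: 0.0477
finger_force: 30.0
```

```bash
python3 - <<'E'
from h import *
fits("top",("square_patera","crate_small"))
fits("scene",("corbel","crate_long","rosette"))
o=get_obs();print(o["time"],o["tool_pos"],o["ee_rot"],o["width"],o["wrist_force"])
E
```

```text
top square_patera 0.51 rect [ 430.2 -288.2] [45.3 43.6] 69.0 ell [ 429.7 -287.8] [49.8 63.4] 61.2 mean [ 430.4 -286.4]
top crate_small 0.96 rect [ 429.8 -288.9] [93.2 92.4] 70.1 ell [ 431.3 -290.9] [112.8 133.8] 65.5 mean [ 429.9 -288.4]
scene corbel 0.75 rect [662.7 105.3] [ 42.1 115.6] 58.3 ell [718.7 106.3] [20.1 25.2] 0.0 mean [681.9  98.3]
scene crate_long 0.82 rect [648.2  87.1] [ 99.2 161.7] 82.1 ell [661.2  92.9] [115.6 195.9] 70.6 mean [677.4  99.7]
rosette none
17.05 [0.65088425 0.0899623  0.0687085 ] [3.14129466e+00 1.21672924e-03 3.00457277e+00] 0.0477433653077409 [ 0.45332053  0.10444637 -0.59784134]
```

Emit:
move_arm:
  steps: [0,0,0,0,0,-0.012,0.25,0,0,0,0,0,-0.021,0.25,0,0,0,0,0,-0.027,0.25,0,0,0,0,0,-0.03,0.25,0,0,0,0,0,-0.031,0.25,0,0,0,0,0,-0.031,0.25,0,0,0,0,0,-0.031,0.25]

```text
time: 17.75
tool_pos: [0.6499, 0.0902, 0.0381]
ee_rot: [-3.141, -0.001, 3.005]
wrist_force: [-3.1, -0.0, 4.5]
width: 0.0476
finger_force: 30.0
```

Emit:
move_arm:
  steps: [0,0,0,0,0,0,0.45,0,0,0,0,0,0,0.68,0,0,0,0,0,0,0.68,0,0,0,0,0,0.02,0.68,0,0,0,0,0,0.06,0.7,0,0,0,0,0,0.1,1,0,0,0,-0.03,-0.027,0.13,1,0,0,0,-0.06,-0.053,0.13,1,0,0,0,-0.095,-0.084,0.13,1,0,0,0,-0.125,-0.11,0.13,1,0,0,0,-0.145,-0.128,0.13,1,0,0,0,-0.15,-0.133,0.13,1]

```text
time: 18.95
tool_pos: [0.4989, -0.0444, 0.1671]
ee_rot: [-3.141, 0.0, 3.002]
wrist_force: [0.3, 0.4, 0.2]
width: 0.0939
finger_force: 0.0
```

```bash
python3 - <<'E'
from h import *
fits("top",("square_patera","crate_small"))
fits("scene",("corbel","crate_long"))
p=fits("wrist",("rosette",))
o=get_obs();print(o["time"],o["tool_pos"],o["ee_rot"],o["width"],o["wrist_force"])
E
```

```text
top square_patera 0.74 rect [ 430.2 -288.4] [45.7 43.7] 68.7 ell [ 430.7 -287.6] [48.6 62. ] 162.8 mean [ 430.5 -286.2]
top crate_small 0.58 rect [ 429.4 -289.3] [94.1 92. ] 70.0 ell [ 429.1 -289.7] [101.6 172.1] 70.0 mean [ 429.7 -288.5]
scene corbel 0.85 rect [650.3  87.8] [ 49.6 109. ] 82.1 ell [651.3  88.6] [ 59.5 144.5] 81.0 mean [658.3  90. ]
scene crate_long 0.58 rect [647.6  87.3] [ 99.4 163.1] 82.1 ell [642.1  86.5] [114.3 242. ] 81.3 mean [667.   90.2]
wrist rosette 0.8 rect [442.9 -90.1] [60.6 60.8] 80.4 ell [442.9 -90.3] [61.1 61.5] 1.8 mean [442.  -88.9]
19.35 [ 0.50113381 -0.04219418  0.16669304] [ 3.14126136e+00 -4.05656542e-04  3.00613471e+00] 0.09429724076697722 [-0.20681878 -0.44128032 -0.0587112 ]
```

Emit:
move_arm:
  steps: [0,0,0,-0.025,-0.022,-0.01,1,0,0,0,-0.048,-0.042,-0.03,1,0,0,0,-0.056,-0.049,-0.06,1,0,0,0,-0.056,-0.049,-0.1,1,0,0,0,-0.056,-0.049,-0.128,1,0,0,0,-0.056,-0.049,-0.137,1,0,0,0,-0.056,-0.049,-0.137,0.7,0,0,0,-0.056,-0.049,-0.137,0.4,0,0,0,-0.056,-0.049,-0.137,0.4,0,0,0,-0.056,-0.049,-0.137,0.4,0,0,0,-0.056,-0.049,-0.137,0.4,0,0,0,-0.056,-0.049,-0.137,0.4]

```text
time: 20.55
tool_pos: [0.4456, -0.0921, 0.0315]
ee_rot: [-3.141, 0.003, 3.005]
wrist_force: [-0.1, 1.0, 5.2]
width: 0.0615
finger_force: 30.0
```

Emit:
move_arm:
  steps: [0,0,0,0,0,0.015,0.4,0,0,0,0,0,0.045,0.4,0,0,0.03,0.015,0.001,0.06,0.4,0,0,0.07,0.045,0.004,0.065,0.4,0,0,0.11,0.08,0.007,0.065,0.4,0,0,0.15,0.115,0.01,0.065,0.4,0,0,0.175,0.148,0.013,0.065,0.4,0,0,0.175,0.172,0.015,0.065,0.4,0,0,0.175,0.184,0.017,0.065,0.4,0,0,0.175,0.186,0.017,0.05,0.4,0,0,0.175,0.186,0.017,0.04,0.4,0,0,0.175,0.186,0.017,0.04,0.4]

```text
time: 21.75
tool_pos: [0.6275, -0.0746, 0.0662]
ee_rot: [3.14, -0.007, -3.104]
wrist_force: [-0.2, 0.2, -1.8]
width: 0.0614
finger_force: 30.0
```

```bash
python3 - <<'E'
from h import *
p,d=snapshot("scene")
o=get_obs();print(o["time"],o["tool_pos"],o["ee_rot"],o["width"],o["wrist_force"])
E
```

```text
21.8 [ 0.62826355 -0.074794    0.0676354 ] [ 3.14048733 -0.00472809 -3.10370998] 0.06182000520015725 [ 0.46759022 -0.85089499 -0.41942791]
```

Emit:
move_arm:
  steps: [0,0,0,0,0,0,0.4,0,0,0,0,0,-0.012,0.4,0,0,0,0,0,-0.021,0.4,0,0,0,0,0,-0.027,0.4,0,0,0,0,0,-0.03,0.4,0,0,0,0,0,-0.03,0.4,0,0,0,0,0,-0.03,0.4]

```text
time: 22.5
tool_pos: [0.6303, -0.0748, 0.0405]
ee_rot: [3.141, -0.0, -3.103]
wrist_force: [-2.6, 0.9, 3.9]
width: 0.0612
finger_force: 30.0
```

Contact with the floor is felt. I release, rise, and move clear.

Emit:
move_arm:
  steps: [0,0,0,0,0,0,0.6,0,0,0,0,0,0,0.82,0,0,0,0,0,0,0.82,0,0,0,0,0,0.02,0.82,0,0,0,0,0,0.06,0.82,0,0,0,0,0,0.1,1,0,0,0,-0.03,-0.03,0.14,1,0,0,0,-0.06,-0.06,0.16,1,0,0,0,-0.1,-0.08,0.17,1,0,0,0,-0.14,-0.09,0.18,1,0,0,0,-0.17,-0.09,0.18,1,0,0,0,-0.18,-0.09,0.18,1]

```text
time: 23.7
tool_pos: [0.4488, -0.1654, 0.2206]
ee_rot: [-3.141, 0.001, -3.105]
wrist_force: [0.5, 0.6, 0.7]
width: 0.0935
finger_force: 0.0
```

Emit:
move_arm:
  steps: [0,0,0,-0.04,-0.03,0,1,0,0,0,-0.08,-0.06,0,1,0,0,0,-0.11,-0.08,0,1,0,0,0,-0.11,-0.08,0,1,0,0,0,-0.11,-0.08,0,1]

```text
time: 24.2
tool_pos: [0.3409, -0.2452, 0.2197]
ee_rot: [3.141, 0.001, -3.105]
wrist_force: [0.8, 0.5, 0.8]
width: 0.0939
finger_force: 0.0
```

```bash
python3 - <<'E'
from h import *
p=fits("top",A+("blank",));cv2.imwrite("pics/t2.png",p[:,:,::-1])
p=fits("scene",A);cv2.imwrite("pics/s2.png",p[100:290,60:460,::-1].repeat(2,0).repeat(2,1))
o=get_obs();print(o["time"],o["tool_pos"],o["wrist_force"])
E
```

```text
top rosette 0.73 rect [629.1 -73.9] [60.1 58.9] 1.4 ell [630.  -74.9] [60.8 61.4] 54.4 mean [628.6 -74.3]
top oval_patera 0.89 rect [430.8  74.3] [82.6 61.9] 13.4 ell [430.4  74.5] [64.7 84.5] 101.7 mean [430.6  74.1]
top square_patera 0.89 rect [ 430.4 -288.2] [44.1 44. ] 69.3 ell [ 429.2 -287.5] [50.1 60.5] 61.0 mean [ 430.6 -286.2]
top corbel 0.74 rect [651.6  90. ] [ 48.8 108.7] 82.7 ell [651.7  89.9] [ 60.6 142.8] 82.3 mean [649.   89.8]
top crate_square 0.88 rect [631.1 -74.8] [112.3 112.2] 2.1 ell [632.5 -74. ] [133.1 151.1] 87.2 mean [631.  -74.7]
top crate_wide 0.73 rect [428.8  75.8] [134.  112.5] 12.9 ell [429.   76.1] [133.3 191.2] 104.8 mean [428.6  75.3]
top crate_small 0.92 rect [ 429.4 -289.4] [94.  92.2] 70.1 ell [ 429.1 -290.5] [110.7 131.4] 157.7 mean [ 429.3 -288.2]
top crate_long 0.8 rect [649.9  89.8] [ 98.7 160.3] 82.4 ell [648.5  89.3] [150.7 182.5] 85.3 mean [649.6  89.8]
top blank 0.67 rect [ 551.1 -455.2] [60.8 62.4] 34.6 ell [ 551.3 -455.6] [60.8 63.9] 9.5 mean [ 551.1 -454.3]
scene rosette 0.56 rect [631.3 -75.7] [57.1 59.3] 16.0 ell [629.6 -75.7] [58.9 6
[... 224 characters left out ...]
] [48.8 58.1] 33.3 mean [ 435.3 -285.1]
scene corbel 0.95 rect [650.6  87.6] [ 49.8 110.1] 81.9 ell [651.3  86.7] [ 67.5 132.7] 80.1 mean [658.5  89.8]
scene crate_square 0.88 rect [628.5 -77.3] [116.2 114.2] 2.1 ell [627.3 -75.9] [140.9 158.8] 86.7 mean [641.3 -71. ]
scene crate_wide 0.8 rect [426.6  73.6] [140.  111.4] 12.9 ell [428.4  74.9] [129.  208.9] 103.0 mean [444.9  78.2]
scene crate_small 0.76 rect [ 426.4 -290.3] [95.3 95.7] 68.5 ell [ 427.4 -289.4] [113.7 124.3] 57.4 mean [ 439.4 -280.7]
scene crate_long 0.57 rect [647.4  87. ] [ 99.4 162.4] 82.3 ell [646.4  87.8] [119.1 230.1] 81.5 mean [667.2  90.3]
25.15 [ 0.34042727 -0.24495771  0.22004122] [0.10256024 0.56776219 0.10418864]
```

View pics/t2.png

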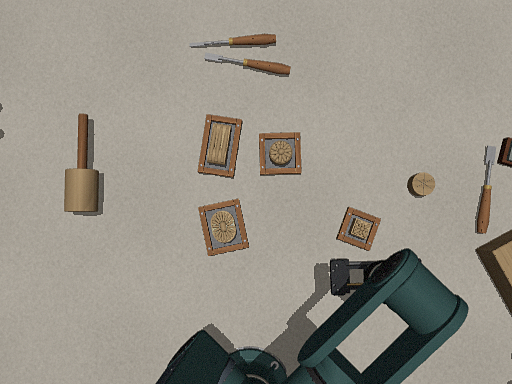

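View pics/s2.png

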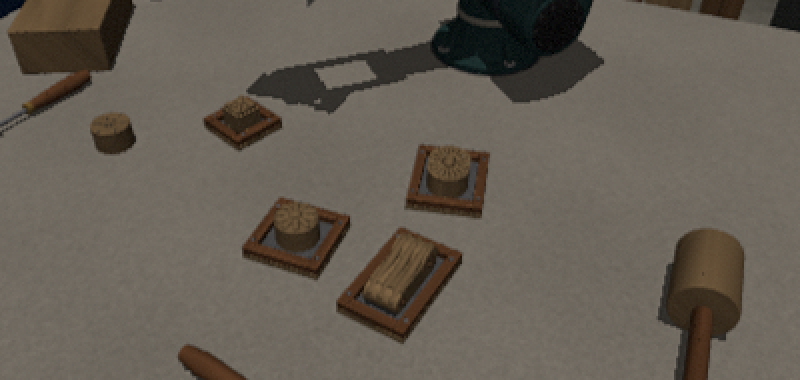

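Both views show all four carvings sitting flat and centred within about 2 mm in their bases: corbel (219,146), rosette (280,153), oval (223,226), square (361,229). The blank and mallet are undisturbed.

```bash
python3 -c "
from bench import *
print(close_job())"
```

```text
the job is handed in; nothing more can be done
None
```

All four carvings are packed face up in their matching crate bases, centred to within about 2–3 mm in the final pictures, the blank and mallet were left where they lay, and the job is handed in at about 25 s (no verdict was returned).

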